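# Scoop rough stones into a tumbler barrel

## Task

Pick up the metal scoop by its handle, scoop up the lumps of stone lying in the wooden tray and tip at least three of the four into the open tumbler barrel, then stand the scoop back flat on the bench and let go. Do not handle the stones with the gripper, spill none on the bench (a leftover stone may stay in the tray), press only lightly on the tray, and leave the barrel, the tools and the other things around where they are.

Things in the scene. Friction and masses are not known exactly. Their poses are not given: they have to be found in the camera images.
- scoop: open-fronted aluminium scoop, about 0.2 kg, with a dark wooden grip block over its rear. Origin: centre of the pan's underside; z up; open nose along -x. Pan 100 mm long (x -50 to 50), 84 mm wide, floor 2.5 mm thick; side walls 30 mm high over x -30 to 50, rear wall 42 mm high at x 50, a 6 mm strap behind it. Starts standing on the bench, nose roughly towards the robot.
- scoop_grip (a point): centre of the scoop's wooden grip block, at (22, 0, 84) mm in the scoop's frame. The block is 60 mm long (x), 16 mm thick (y, flat upright faces to pinch) and 44 mm high, 62 to 106 mm above the scoop's underside; the strap behind the rear wall (x 50 to 56) carries it.
- scoop_lip (a point): middle of the scoop's front edge, at its underside, 50 mm along -x from the scoop's origin
- tray: fixed open wooden trough. Origin: its centre at bench level; z up; long axis x. Inside 220 mm long (x -110 to 110) and 100 mm wide, so the scoop fits with 8 mm each side and no stone slips past it; walls 12 mm thick, rims 60 mm above the bench. Its flat steel floor is packed up on shims: 5 to 35 mm above the bench, different each time, not reported: feel for it.
- barrel: loose dark grey plastic tumbler barrel, a round open pot, 0.8 kg, standing on the bench. Origin: centre of its underside; z up. Outer diameter 128 mm (132 at two bands), inner diameter 118 mm, 95 mm high, base 8 mm thick.
- barrel_mouth (a point): centre of the barrel's open mouth, in the plane of its rim, 95 mm above the bench
- tray_wall (a point): middle of the inner face of the tray's -x end wall (the end nearer the robot), at rim height. The stones start in the tray's half towards this wall (centres at tray x -90 to -28), so the scoop can be set in the +x half, nose towards this wall, and push the stones against it. Wood, metal and stone are smooth (friction about 0.3).
- stone0: faceted lump of grey stone, one of four of unlike sizes, 25 to 35 mm across and 22 to 32 mm high, 15 to 70 g; origin somewhere inside it, up to 8 mm off its middle, so it does not tell the floor height
- stone1: faceted lump of grey stone, one of four of unlike sizes, 25 to 35 mm across and 22 to 32 mm high, 15 to 70 g; origin somewhere inside it, up to 8 mm off its middle, so it does not tell the floor height
- stone2: faceted lump of grey stone, one of four of unlike sizes, 25 to 35 mm across and 22 to 32 mm high, 15 to 70 g; origin somewhere inside it, up to 8 mm off its middle, so it does not tell the floor height
- stone3: faceted lump of grey stone, one of four of unlike sizes, 25 to 35 mm across and 22 to 32 mm high, 15 to 70 g; origin somewhere inside it, up to 8 mm off its middle, so it does not tell the floor height
- hammer: loose bystander: hammer 220 mm long lying beyond the work, origin under it
- bench_pin: loose bystander: plywood slab 60 x 140 x 20 mm lying at the right; origin: centre of underside
- jar: loose bystander: amber glass jar, 60 mm in diameter, 70 mm high; origin: centre of underside
- wax: loose bystander: upright green wax cylinder, 44 mm in diameter, 80 mm high; origin: centre of underside
- dap_block: loose bystander: brass block, a 60 mm cube; origin: centre of underside
Things that resemble listed ones, but are neither listed nor needed, are in the scene too. What is shaped like the scoop but green is not meant. Leave any turquoise look-alike of the stone1 alone.

How it is judged:
By the outcome, as a careful person would: the job done as asked, in the order asked, and still so for the second after the job is handed in, with the robot touching nothing.
It also fails if it takes over 70 s, if anything falls off the work surface, if the arm or the gripper's body presses on something with over 40 N, if the wrist force passes 120 N, or if a joint passes its speed limit or range.

## Robot

A 6-joint arm with a two-finger parallel gripper is mounted at the origin on the work surface. World frame = base frame: x ahead of the robot, y to its left, z up, the work surface at z = 0. Lengths are in m, angles in rad, forces in N, time in s.
With the tool pointing down it reaches from about 0.425 to 0.95 m from the base axis. Payload 3.5 kg.
Tool frame: the origin (TCP) lies at the very end of the fingers, on their centre line; the grasp point (between the pads) lies 19 mm behind it (ctrl.grip_point_offset is the distance from the TCP to the grasp point, in m); z points along the fingers, y is the line along which they close (so a half turn about z gives the same grasp; the last joint's range is limited). The gripper opens to 85 mm and grips with 20 to 120 N. Pads are 22 mm wide; open, the fingers measure 114 mm over their backs; the gripper's body (76 mm by 85 mm) begins 54 mm behind the grasp point. The pads swing forward as they close: fully open they stand 13 mm farther back than shut.
Start: joints at [0.971, 0.286, 1.577, -0, 1.279, -0.15], TCP at [0.293, 0.608, 0.231] pointing down, gripper open.
Joint ranges: [-2.77, 2.77], [-0.9, 2.22], [0.21, 2.48], [-1.53, 4.67], [0.24, 2.81], [-2.84, 2.84]. Speed limits (rad/s): [2.79, 2.79, 3.14, 3.14, 3.14, 3.14].

## Interface

Orientations are given as a unit quaternion [x, y, z, w].
In Python, from plant import ctrl gives the robot as it stands. The module is installed in compiled form; this text tells all that it offers.
- The arm moves only by the shell command python3 -m pendant 'ROWS' [OPENING] [FORCE]. ROWS is JSON, a list of rows, each an object of numbers: "dx", "dy", "dz": the shift along the tool's x, y, z in cm; "twist": the turn about the tool's z in degrees. A call has 1 to 10 rows; each row is the pose to reach, as a shift and turn from the pose commanded when the call began, along the tool's axes at that moment; what a row does not reach only later rows make up. A row lasts 1/8 s, in which the tool goes at most 62.5 mm and 10.7 degrees, less where a joint would pass 70% of its speed; a pose out of reach is approached as far as the arm can. A call with a gripper value outside its range is refused whole. OPENING is the opening in per cent of the stroke, from 0 (shut) to 100 (fully open), set as the call begins (- or left out, the last holds). The fingers move at their own pace and stop on an object; FORCE is the grip in N (left out, the last holds). Time passes only in rows, so rows that repeat a pose let the fingers close. It gives the time, the measured TCP pose, the force, the opening and the grip force at its end, in the units of the state.
- ctrl.get_state(): the state, without advancing time (a new reading comes with each control period).
- ctrl.read_camera(name): name is "side" or "top"; returns a dict with "img" (400x640x3 uint8, red, green, blue), "depth" (400x640 float32, m along the optical axis (not along the pixel's ray), 0 where there is no reading), "camera_matrix" (3x3 intrinsics, pixels), "distortion" ([k1, k2, p1, p2, k3] as OpenCV has them; the pictures are not rectified), "xyz" and "rotation" of the camera in the world. Camera axes: x right, y up, looking along -z (the intrinsics and any distortion apply to the point x, -y, -z); pixel columns grow to the right and rows downward; lengths in m; the calibration is good to about 2 mm. A picture is of the moment at which its call begins.
- ctrl.sign_off(): hands the job in; it is judged then, once.
The state is a dict: "time": time; "qpos": joint angles; "dq": joint speeds; "joint_efforts": joint torques, N m; "eef_pos": TCP position; "tcp_rot": TCP orientation; "contact_force": force on the tool from outside, world axes, zero at the start; "wrist_torque": the same for the moment, N m; "opening": opening from 0.0 (shut) to 1.0 (fully open); "finger_force": force on a finger pad.
Only numpy, scipy, OpenCV 4.12 (cv2) and the standard library are available. Lean on these libraries where they do the work, as an engineer would, in place of code of your own. Each camera call takes 0.05 s, during which the arm holds its last target. There are 200 camera calls.

## Working session

There is one attempt and no reset: what is moved stays moved. The work goes in short steps, Python scripts to look and compute and a shell command to move; the robot and the scene stay as the last step left them, time stands still between calls to the robot, and variables do not carry over. Pictures are saved under pics/ and viewed, at most 10 in all, crops included, and the job is handed in when it is done.

```bash
mkdir -p pics; cat > h.py <<'E'
import numpy as np, cv2
from plant import ctrl
def shot(name):
    return ctrl.read_camera(name)
def cloud(c):
    h,w=c['depth'].shape
    u,v=np.meshgrid(np.arange(w),np.arange(h))
    p=np.stack([u,v],-1).reshape(-1,1,2).astype(np.float64)
    n=cv2.undistortPoints(p,np.array(c['camera_matrix']),np.array(c['distortion'])).reshape(h,w,2)
    d=c['depth'].astype(float)
    P=np.stack([n[...,0]*d,-n[...,1]*d,-d],-1)
    R=np.array(c['rotation']).reshape(3,3)
    W=P@R.T+np.array(c['xyz']); W[d==0]=np.nan
    return W
def save(c,n): cv2.imwrite('pics/'+n,cv2.cvtColor(c['img'],cv2.COLOR_RGB2BGR))
E
python3 - <<'E'
from h import *
for n in ['top','side']:
    c=shot(n); save(c,n+'0.png'); np.savez(n+'0.npz',W=cloud(c),img=c['img']); print(n,c['xyz'],c['rotation'],c['camera_matrix'],c['distortion'],(c['depth']>0).mean())
print(ctrl.get_state())
E
```

```text
Traceback (most recent call last):
  File "h.py", line 12, in cloud
    R=np.array(c['rotation']).reshape(3,3)
ValueError: cannot reshape array of size 4 into shape (3,3)
```

View pics/top0.png

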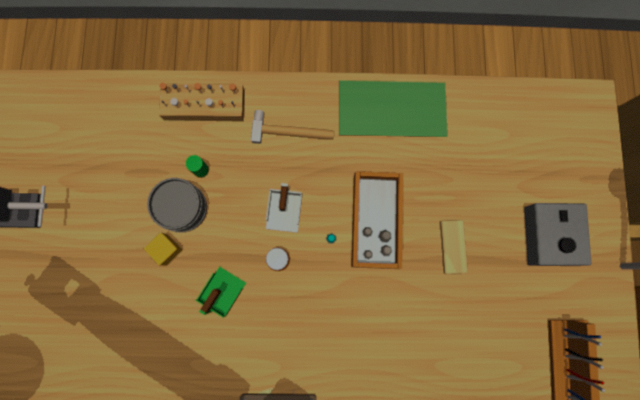

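Top view: metal scoop with dark grip at about (285,208), tray (378,220) with four grey stones at (368,232), (385,236), (368,254), (387,250), and barrel (177,205). The green scoop (220,292) and turquoise stone (331,238) are decoys. Also visible: wax (197,164), brass block (162,249), jar (277,259), hammer (290,130), and pin (454,247).

```bash
sed -i "s/R=np.array(c\['rotation'\]).reshape(3,3)/from scipy.spatial.transform import Rotation as Ro; R=Ro.from_quat(c['rotation']).as_matrix()/" h.py
python3 - <<'E'
from h import *
for n in ['top','side']:
    c=shot(n); save(c,n+'1.png'); W=cloud(c); np.savez(n+'0.npz',W=W,img=c['img']); print(n,c['xyz'],c['rotation'],c['camera_matrix'][0],c['distortion'],(c['depth']>0).mean())
    if n=='top':
        T=c
print(ctrl.get_state())
W=np.load('top0.npz')['W']; img=T['img']
crop=cv2.resize(img[180:280,250:410],None,fx=5,fy=5,interpolation=cv2.INTER_CUBIC); cv2.imwrite('pics/crop1.png',crop[...,::-1])
for u,v in [(177,205),(285,225),(378,190),(368,232),(385,236),(368,254),(387,250),(283,195),(283,205),(360,200),(320,200),(277,259)]:
    print((u,v),W[v,u].round(4))
E
```

```text
top [ 0.39377666 -0.07539809  1.18131616] [ 0.04773829 -0.06027497 -0.7012666   0.70874053] [448.56270676   0.         318.19764811] [-0.04395593  0.          0.          0.          0.        ] 0.99584765625
side [ 0.29590663 -0.99653145  0.79578428] [ 0.44701555 -0.0626487  -0.15019176  0.87959916] [516.17248468   0.         313.79191037] [-0.04477624  0.          0.          0.          0.        ] 0.9959609375
{'time': 0.15, 'qpos': array([ 9.71009091e-01,  2.87048079e-01,  1.57784783e+00,  4.33142991e-05,
        1.27859329e+00, -1.49993562e-01]), 'dq': array([-0.00080488, -0.00199258, -0.00304842, -0.00108443,  0.00133559,
        0.00061912]), 'joint_efforts': array([ 1.05627860e-03, -4.06603432e+01, -2.93139625e+01, -1.07808430e-04,
        3.94794013e-03,  2.50025536e-06]), 'eef_pos': array([0.29314467, 0.60745513, 0.23020379]), 'tcp_rot': array([ 2.23011799e-01,  9.74815284e-01, -8.74819879e-04, -3.66522274e-04]), 'contact_force': array([ 0.14759281,  0.26166907, -0.59997429]), 'wrist_torque': array([ 0.01671754,  0.03458351, -0.01311919]), 'finger_force': 0.0, 'opening': 1.0004531431835033}
(177, 205) [0.558  0.2566 0.0782]
(285, 225) [ 0.5189 -0.0087  0.0062]
(378, 190) [ 0.6141 -0.2537  0.0142]
(368, 232) [ 0.4995 -0.2227  0.0416]
(385, 236) [ 0.4893 -0.2653  0.0472]
(368, 254) [ 0.4435 -0.2222  0.043 ]
(387, 250) [ 0.4538 -0.2698  0.0476]
(283, 195) [ 0.5812 -0.0081  0.108 ]
(283, 205) [ 0.5569 -0.0085  0.106 ]
(360, 200) [ 0.5856 -0.205   0.0206]
(320, 200) [ 0.588  -0.1003 -0.0017]
(277, 259) [0.4279 0.0056 0.0709]
```

View pics/side1.png

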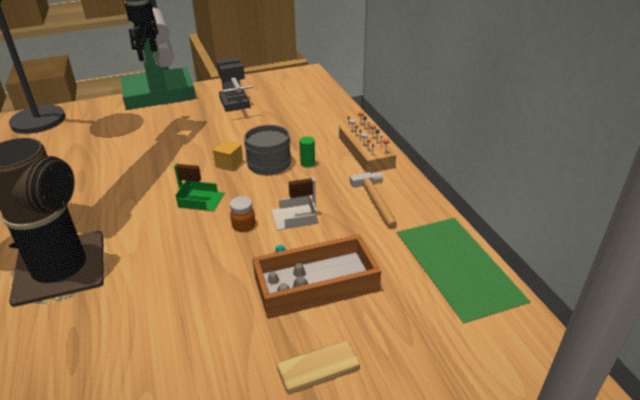

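View pics/crop1.png

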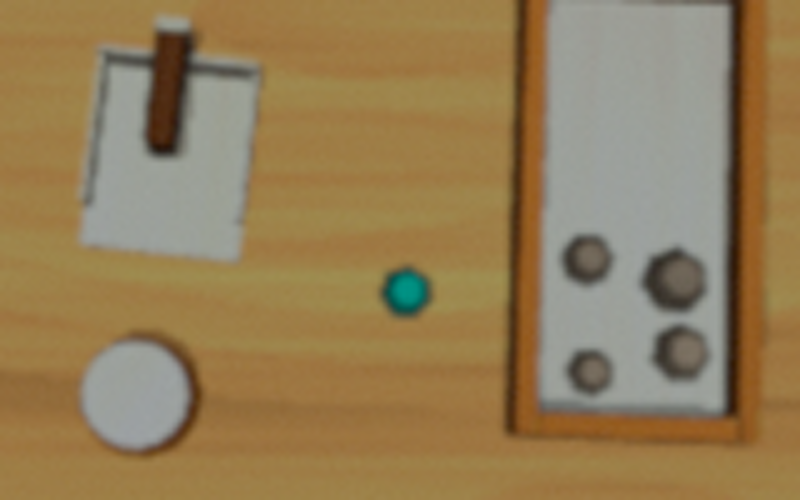

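Side view: silver scoop at (295,205), with its dark grip at (301,187). It sits beside the green decoy (198,195), so I mean the silver one. The crop confirms the aluminium pan with dark wood block, nose towards the robot; the turquoise stone lies outside the tray. The moves cannot tilt the tool, so I plan to tip by pivoting the scoop in the pads over the barrel rim.

```bash
cat >> h.py <<'E'
from scipy.spatial.transform import Rotation as Ro
def tgt(p,yaw,st=None,off=0.0):
    """p: desired grasp point (world); yaw: desired tool-y direction angle (mod pi)"""
    st=st or ctrl.get_state(); R=Ro.from_quat(st['tcp_rot']).as_matrix()
    ty=np.arctan2(R[1,1],R[0,1]); d=(yaw-ty+np.pi/2)%np.pi-np.pi/2
    q=np.array(p)-[0,0,ctrl.grip_point_offset]-st['eef_pos']
    print('cm',(R.T@q*100).round(2),'twist',round(-np.degrees(d),2),'tcp',st['eef_pos'].round(4),'toolx',R[:,0].round(3),'F',np.round(st['contact_force'],1),'q6',st['qpos'].round(2))
E
python3 - <<'E'
from h import *
d=np.load('top0.npz'); W=d['W']; img=d['img']; hsv=cv2.cvtColor(img,cv2.COLOR_RGB2HSV)
def rect(P):
    r=cv2.minAreaRect((P[:,:2]*1000).astype(np.float32)); return np.round(r[0],1),np.round(r[1],1),round(r[2],2)
def win(a,b,c,e):
    m=np.zeros(W.shape[:2],bool); m[b:e,a:c]=1; return m
z=W[...,2]
# tray rim
m=win(345,160,412,278)&(z>.045)&(hsv[...,1]>140)
m=cv2.morphologyEx(m.astype(np.uint8),cv2.MORPH_OPEN,np.ones((2,2)))>0
print('tray rim',rect(W[m]),np.median(z[m]),m.sum())
# inner floor
m=win(345,160,412,278)&(z<.035)&(hsv[...,1]<80)
print('tray floor',rect(W[m]),np.median(z[m]))
# grip
m=win(262,175,308,236)&(z>.09)&(hsv[...,2]<130); print('grip',rect(W[m]),np.median(z[m]),W[m].mean(0))
m=win(262,175,308,236)&(hsv[...,1]<80)&(z<.05); print('pan',rect(W[m]),m.sum())
m=win(262,175,308,236)&(hsv[...,1]<80)&(z<.012); print('panfloor',rect(W[m]),np.median(z[m]))
# barrel
m=win(140,170,215,240)&(z>.085); P=W[m]*1000
print('barrel',cv2.minEnclosingCircle(P[:,:2].astype(np.float32)),P.mean(0),m.sum(),np.percentile(P[:,2],[5,50,95]))
# stones
m=(win(357,215,400,265)&(z>.028)&(hsv[...,1]<90)).astype(np.uint8)
n,l,s,c=cv2.connectedComponentsWithStats(m)
for i in range(1,n):
    if s[i,4]>15: print('stone',c[i].round(),(np.nanmean(W[l==i],0)*1000).round(),rect(W[l==i]),np.nanmax(z[l==i]))
for nme,(u,v) in dict(wax=(197,164),dap=(162,249),jar=(277,259)).items(): print(nme,W[v,u].round(3))
E
```

```text
tray rim (array([ 535.9, -255.9]), array([135.5, 259.2]), 86.54) nan 1340
tray floor (array([ 532.8, -249.9]), array([ 97.1, 219.5]), 88.31) 0.01883715785681317
grip (array([575.7,  -7.2]), array([15.8, 58. ]), 84.17) 0.10636159022326419 [ 0.57526543 -0.00788228  0.10573299]
pan (array([568.5,  -3.8]), array([ 89.3, 127.6]), 84.35) 1182
panfloor (array([568.5,  -3.7]), array([ 89. , 127.6]), 84.23) 0.0036477469728306566
barrel ((560.5783081054688, 262.2131652832031), 64.28528594970703) [560.56462758 264.28242083  94.35956488] 454 [86.69373665 95.09759791 99.08351472]
stone [358. 234.] [ 494. -195.   60.] (array([ 493.9, -195.2]), array([ 1. , 62.9]), 89.58) 0.06460872562143383
stone [368. 231.] [ 501. -222.   40.] (array([ 501.2, -222.8]), array([24.4, 20.9]), 54.8) 0.048364676977205034
stone [385. 236.] [ 490. -266.   43.] (array([ 490.8, -268.6]), array([31.1, 30.1]), 76.89) 0.05249346547328826
stone [386. 250.] [ 453. -269.   42.] (array([ 454. , -269.3]), array([26.5, 25.2]), 8.77) 0.05079753225421468
stone [368. 254.] [ 443. -224.   38.] (array([ 443., -224.]), array([20.2, 18. ]), 41.82) 0.04618901611878368
wax [0.662 0.211 0.084]
dap [0.449 0.293 0.061]
jar [0.428 0.006 0.071]
```

```bash
python3 - <<'E'
from h import *
for n in ['top','side']:
    W=np.load(n+'0.npz')['W']; x,y,z=W[...,0],W[...,1],W[...,2]
    m=(np.abs(z-.06)<.006)&(x>.39)&(x<.68)&(y<-.16)&(y>-.34)
    P=W[m]
    for lab,s in dict(left=(P[:,1]>-.22)&(P[:,0]>.44)&(P[:,0]<.64),right=(P[:,1]<-.28)&(P[:,0]>.44)&(P[:,0]<.64)).items():
        Q=P[s]; b=np.polyfit(Q[:,0]-.535,Q[:,1],1); r=Q[:,1]-np.polyval(b,Q[:,0]-.535); k=np.abs(r)<.012; b=np.polyfit(Q[k,0]-.535,Q[k,1],1); r=Q[k,1]-np.polyval(b,Q[k,0]-.535)
        print(n,lab,b.round(4),np.percentile(r,[2,98]).round(4),len(Q))
    for lab,s in dict(far=(P[:,0]>.62)&(abs(P[:,1]+.253)<.04),near=(P[:,0]<.45)&(abs(P[:,1]+.253)<.04)).items():
        Q=P[s]; b=np.polyfit(Q[:,1]+.253,Q[:,0],1); print(n,lab,b.round(4),np.percentile(Q[:,0],[3,97]).round(4),len(Q))
    m=(np.abs(z-.095)<.006)&(np.hypot(x-.56,y-.26)<.08); print('barrel',[np.percentile(W[m][:,i],[1,99]).round(4) for i in (0,1)])
    m=(np.abs(z-.106)<.004)&(np.hypot(x-.575,y+.007)<.06); print('grip',[W[m][:,:2].mean(0).round(4),[np.percentile(W[m][:,i],[1,99]).round(4) for i in (0,1)]],m.sum())
tgt([.5555,-.0055,.20],np.radians(84.2))
E
```

```text
top left [-0.0304 -0.1909] [-0.0061  0.0057] 388
top right [-0.0361 -0.3028] [-0.0063  0.0057] 400
top far [0.0226 0.6468] [0.6414 0.6529] 146
top near [0.0346 0.4149] [0.4086 0.4207] 155
barrel [array([0.4969, 0.6229]), array([0.1991, 0.324 ])]
grip [array([ 0.5791, -0.0076]), [array([0.5475, 0.61  ]), array([-0.0173,  0.0013])]] 153
side left [-0.0314 -0.1936] [-0.0063  0.0082] 428
side right [-0.0303 -0.3047] [-0.0056  0.0079] 595
side far [0.0238 0.6477] [0.6419 0.6544] 159
side near [0.0177 0.4165] [0.4104 0.4223] 176
barrel [array([0.4983, 0.6228]), array([0.1953, 0.3228])]
grip [array([ 0.581 , -0.0107]), [array([0.5488, 0.6108]), array([-0.0208,  0.0004])]] 91
cm [-50.28 -43.78   4.96] twist -19.97 tcp [0.2931 0.6075 0.2302] toolx [-0.901  0.435  0.   ] F [ 0.1  0.3 -0.6] q6 [ 0.97  0.29  1.58  0.    1.28 -0.15]
```

```bash
python3 -m pendant '[{"dx":-5,"dy":-4,"dz":0,"twist":-3},{"dx":-10,"dy":-8,"dz":1,"twist":-8},{"dx":-15,"dy":-12.7,"dz":2,"twist":-14},{"dx":-20,"dy":-17,"dz":3,"twist":-20},{"dx":-25,"dy":-21,"dz":3,"twist":-20},{"dx":-30,"dy":-25.5,"dz":3,"twist":-20},{"dx":-35,"dy":-30,"dz":3,"twist":-20},{"dx":-40,"dy":-34,"dz":3,"twist":-20},{"dx":-45,"dy":-38.3,"dz":3,"twist":-20},{"dx":-48,"dy":-41,"dz":3,"twist":-20}]' 60 120; python3 -c "
from h import *
tgt([.5645,-.0072,.20],np.radians(84.2))"
```

```text
time: 1.4
eef_pos: [0.5445, 0.0359, 0.2012]
tcp_rot: [0.05, 0.999, 0.0, 0.0]
contact_force: [0.8, -0.0, 0.1]
opening: 0.6
finger_force: 0.0
cm [-2.43 -4.08  1.99] twist 0.02 tcp [0.5445 0.0359 0.2012] toolx [-0.995  0.101 -0.   ] F [ 0.8 -0.   0.1] q6 [-0.12  0.03  1.92  0.    1.19 -1.59]
```

```bash
python3 -m pendant '[{"dx":-2.4,"dy":-4.1,"dz":3},{"dx":-2.4,"dy":-4.1,"dz":6},{"dx":-2.4,"dy":-4.1,"dz":9},{"dx":-2.4,"dy":-4.1,"dz":12},{"dx":-2.4,"dy":-4.1,"dz":13.5},{"dx":-2.4,"dy":-4.1,"dz":13.5}]' 60 120; python3 - <<'E'
from h import *
tgt([.5645,-.0072,.084],np.radians(84.2))
c=shot('top'); a=c['img'][160:260,230:350]; s=shot('side')['img'][140:260,230:380]
cv2.imwrite('pics/g1.png',np.hstack([cv2.resize(a,(400,333)),cv2.resize(s,(400,333))])[...,::-1])
E
```

```text
cm [-2.42 -4.09 13.59] twist 0.02 tcp [0.5445 0.0359 0.2012] toolx [-0.995  0.101 -0.   ] F [ 0.8 -0.   0.1] q6 [-0.12  0.03  1.92  0.    1.19 -1.59]$[0]: bad value
```

View pics/g1.png

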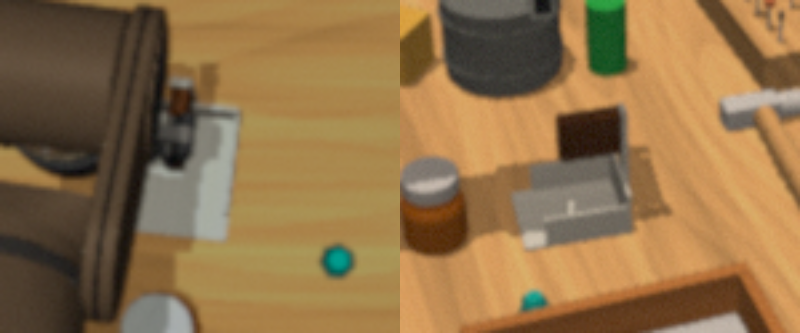

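The call was refused and nothing moved, apparently because every row needs all four values. The picture shows the scoop untouched, with the arm above it.

```bash
python3 -m pendant '[{"dx":-2.4,"dy":-4.1,"dz":3,"twist":0},{"dx":-2.4,"dy":-4.1,"dz":6,"twist":0},{"dx":-2.4,"dy":-4.1,"dz":9,"twist":0},{"dx":-2.4,"dy":-4.1,"dz":12,"twist":0},{"dx":-2.4,"dy":-4.1,"dz":13.5,"twist":0},{"dx":-2.4,"dy":-4.1,"dz":13.5,"twist":0}]' 60 120; python3 - <<'E'
from h import *
tgt([.5645,-.0072,.084],np.radians(84.2))
E
```

```text
time: 2.25
eef_pos: [0.5629, -0.0048, 0.0652]
tcp_rot: [0.05, 0.999, 0.0, -0.001]
contact_force: [-0.4, -0.3, 0.9]
opening: 0.602
finger_force: 0.0
cm [-0.18 -0.23 -0.01] twist 0.05 tcp [ 0.5629 -0.0048  0.0652] toolx [-0.995  0.1    0.003] F [-0.4 -0.3  0.9] q6 [-0.19  0.24  1.96  0.    0.94 -1.66]
```

Now I adjust slightly and close.

```bash
python3 -m pendant '[{"dx":0,"dy":0,"dz":0,"twist":0},{"dx":0,"dy":0,"dz":0,"twist":0}]' 60 120; python3 -m pendant '[{"dx":0,"dy":0,"dz":0,"twist":0},{"dx":0,"dy":0,"dz":0,"twist":0},{"dx":0,"dy":0,"dz":0,"twist":0},{"dx":0,"dy":0,"dz":0,"twist":0},{"dx":0,"dy":0,"dz":0,"twist":0},{"dx":0,"dy":0,"dz":0,"twist":0}]' 0 120; python3 - <<'E'
from h import *
tgt([.5645,-.0072,.084],np.radians(84.2))
E
```

```text
time: 2.5
eef_pos: [0.565, -0.0055, 0.0679]
tcp_rot: [0.05, 0.999, -0.0, 0.001]
contact_force: [-0.8, 1.0, -0.5]
opening: 0.599
finger_force: 0.0
time: 3.25
eef_pos: [0.5642, -0.0056, 0.0669]
tcp_rot: [0.05, 0.999, -0.0, 0.0]
contact_force: [-1.1, 0.0, 4.9]
opening: 0.178
finger_force: 117.9
cm [-0.04 -0.16  0.16] twist 0.02 tcp [ 0.5642 -0.0056  0.0669] toolx [-0.995  0.101 -0.001] F [-1.1  0.   4.9] q6 [-0.19  0.24  1.96 -0.    0.94 -1.66]
```

```bash
python3 -m pendant '[{"dx":0,"dy":0,"dz":-2,"twist":0},{"dx":0,"dy":0,"dz":-5,"twist":0},{"dx":0,"dy":0,"dz":-8,"twist":0},{"dx":0,"dy":0,"dz":-11,"twist":0},{"dx":0,"dy":0,"dz":-12,"twist":0},{"dx":0,"dy":0,"dz":-12,"twist":0}]' 0 120; python3 - <<'E'
from h import *
tgt([.5893,-.2499,.206],np.radians(88.17))
E
```

```text
time: 4.0
eef_pos: [0.5638, -0.0053, 0.1865]
tcp_rot: [0.05, 0.999, -0.0, 0.0]
contact_force: [0.1, 0.1, -2.1]
opening: 0.177
finger_force: 117.1
cm [ -4.99 -24.08  -0.07] twist -3.94 tcp [ 0.5638 -0.0053  0.1865] toolx [-0.995  0.1   -0.001] F [ 0.1  0.1 -2.1] q6 [-0.19  0.08  1.89 -0.    1.16 -1.66]
```

```bash
python3 -m pendant '[{"dx":-0.5,"dy":-2.5,"dz":0,"twist":-1},{"dx":-1.5,"dy":-6,"dz":0,"twist":-2},{"dx":-2.4,"dy":-10,"dz":0,"twist":-3},{"dx":-3.2,"dy":-14,"dz":0,"twist":-4},{"dx":-4,"dy":-18,"dz":0,"twist":-4},{"dx":-4.7,"dy":-22,"dz":0,"twist":-4},{"dx":-5,"dy":-24.1,"dz":0,"twist":-4},{"dx":-5,"dy":-24.1,"dz":0,"twist":-4},{"dx":-5,"dy":-24.1,"dz":0,"twist":-4}]' 0 120; python3 - <<'E'
from h import *
tgt([.5893,-.2499,.206],np.radians(88.17))
c=shot('top'); a=c['img'][150:290,310:440]; s=shot('side'); np.savez('s2.npz',W=cloud(s),img=s['img']);np.savez('t2.npz',W=cloud(c),img=c['img'])
cv2.imwrite('pics/t2.png',np.hstack([cv2.resize(a,(400,430)),cv2.resize(s['img'][180:320,240:390],(400,430))])[...,::-1])
E
```

```text
time: 5.12
eef_pos: [0.5891, -0.2488, 0.1855]
tcp_rot: [0.015, 1.0, 0.001, -0.001]
contact_force: [0.6, 0.2, -2.5]
opening: 0.171
finger_force: 117.3
cm [-0.03 -0.11 -0.18] twist 0.1 tcp [ 0.5891 -0.2488  0.1855] toolx [-1.     0.03   0.001] F [ 0.6  0.2 -2.5] q6 [-0.56  0.25  1.71  0.    1.19 -2.1 ]
```

View pics/t2.png

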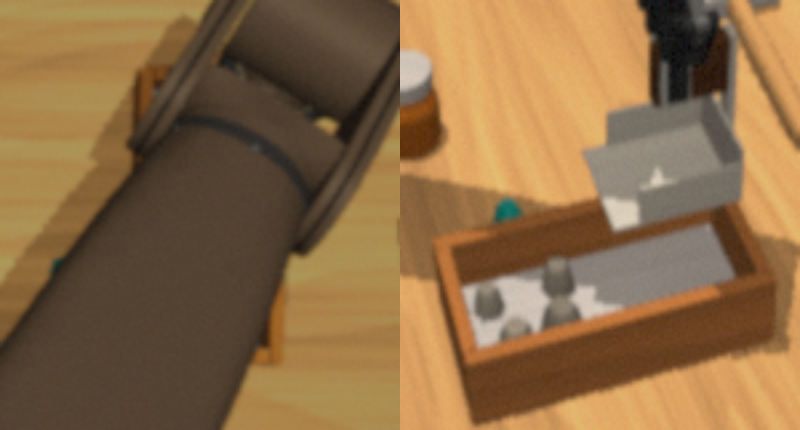

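The arm hides the tray from above. The side view shows the scoop level over the +x half with its nose towards the stones. I'll check its extents in the tray frame using side-camera points.

```bash
python3 - <<'E'
from h import *
d=np.load('s2.npz'); W=d['W']; hsv=cv2.cvtColor(d['img'],cv2.COLOR_RGB2HSV)
m=(W[...,2]>.095)&(W[...,2]<.165)&(W[...,0]>.48)&(W[...,0]<.68)&(abs(W[...,1]+.25)<.09)&(hsv[...,1]<90)
P=W[m]; c=np.array([.5313,-.248,0]); e=np.array([.9995,-.032]); 
q=np.c_[(P[:,:2]-c[:2])@e,(P[:,:2]-c[:2])@np.array([.032,.9995]),P[:,2]]*1000
print(np.percentile(q,[0,1,3,50,97,99,100],axis=0).round(1),len(q))
for a in range(-10,115,10):
    s=q[abs(q[:,0]-a)<5]
    if len(s): print(a,len(s),np.percentile(s[:,1],[3,97]).round(1),np.percentile(s[:,2],[3,97]).round(1))
# near wall edge
s=q[(q[:,1]<-28)&(q[:,2]>118)]; b=np.polyfit(s[:,0],s[:,1],1); print(b,len(s))
# front lip
f=q[(q[:,2]<125)&(q[:,0]<15)]
for y in range(-40,41,10):
    s=f[abs(f[:,1]-y)<5]; print(y, s[:,0].min() if len(s) else None, len(s))
E
```

```text
[[ -0.9 -44.  114.6]
 [  1.4 -42.7 117.2]
 [  4.1 -41.9 117.9]
 [ 55.2   5.5 122.7]
 [ 97.9  42.  156.6]
 [ 99.8  43.2 159.8]
 [105.1  45.5 164.3]] 1903
0 71 [-39.8  38.7] [117.4 122.1]
10 138 [-40.1  40.2] [117.6 122.3]
20 178 [-41.6  41.6] [117.8 146.3]
30 191 [-42.1  42.7] [117.6 147.1]
40 190 [-42.1  41.7] [118.  147.8]
50 183 [-42.   42.3] [118.2 147.7]
60 174 [-42.   43.2] [117.9 147.4]
70 166 [-42.1  42. ] [118.1 146.9]
80 165 [-42.  42.] [117.9 146.2]
90 168 [-41.9  42.1] [117.5 147. ]
100 278 [-41.1  39.8] [119.2 161.5]
110 1 [-4.5 -4.5] [149.8 149.8]
[-1.43715449e-02 -3.89414283e+01] 544
-40 -0.5186054720165243 22
-30 -0.9488413882626484 27
-20 -0.006071614473462946 26
-10 -0.039756531534797385 27
0 0.1927354004663486 21
10 0.7693213486185445 27
20 2.3232251539794597 18
30 1.3618386456296794 23
40 1.2846481799872855 18
```

```bash
python3 -m pendant '[{"dx":0.2,"dy":0,"dz":2,"twist":0},{"dx":0.2,"dy":0,"dz":4,"twist":0},{"dx":0.2,"dy":0,"dz":6,"twist":0},{"dx":0.2,"dy":0,"dz":7.5,"twist":0},{"dx":0.2,"dy":0,"dz":8,"twist":0},{"dx":0.2,"dy":0,"dz":8,"twist":0}]' 0 120; python3 -m pendant '[{"dx":0,"dy":0,"dz":0.2,"twist":0},{"dx":0,"dy":0,"dz":0.4,"twist":0},{"dx":0,"dy":0,"dz":0.4,"twist":0}]'
```

```text
time: 5.98
eef_pos: [0.5874, -0.2502, 0.106]
tcp_rot: [0.016, 1.0, 0.0, -0.0]
contact_force: [0.2, -0.5, -1.7]
opening: 0.173
finger_force: 117.3
time: 6.35
eef_pos: [0.5874, -0.2502, 0.1025]
tcp_rot: [0.015, 1.0, -0.0, 0.0]
contact_force: [-0.0, -0.1, -1.3]
opening: 0.167
finger_force: 117.3
```

```bash
python3 -m pendant '[{"dx":0,"dy":0,"dz":0.3,"twist":0},{"dx":0,"dy":0,"dz":0.6,"twist":0},{"dx":0,"dy":0,"dz":0.9,"twist":0},{"dx":0,"dy":0,"dz":0.9,"twist":0}]'; for i in 1 2; do python3 -m pendant '[{"dx":0,"dy":0,"dz":0.15,"twist":0},{"dx":0,"dy":0,"dz":0.15,"twist":0}]' | grep -E 'eef|contact'; done
```

```text
time: 6.85
eef_pos: [0.5871, -0.25, 0.0928]
tcp_rot: [0.015, 1.0, 0.0, -0.0]
contact_force: [0.0, -0.5, -2.4]
opening: 0.172
finger_force: 117.3
eef_pos: [0.5873, -0.2501, 0.0918]
contact_force: [-0.3, 0.4, -2.0]
eef_pos: [0.5873, -0.2501, 0.0902]
contact_force: [-0.6, -0.4, -1.5]
```

```bash
for i in 1 2 3; do python3 -m pendant '[{"dx":0,"dy":0,"dz":0.15,"twist":0},{"dx":0,"dy":0,"dz":0.15,"twist":0}]' | grep -E 'eef|contact'; done
```

```text
eef_pos: [0.5873, -0.2501, 0.0886]
contact_force: [-0.9, -0.2, -2.7]
eef_pos: [0.5873, -0.2501, 0.0871]
contact_force: [-0.0, -0.1, -1.5]
eef_pos: [0.5873, -0.2501, 0.0856]
contact_force: [0.7, 0.5, -1.6]
```

```bash
for i in 1 2 3; do python3 -m pendant '[{"dx":0,"dy":0,"dz":0.1,"twist":0},{"dx":0,"dy":0,"dz":0.1,"twist":0}]' | grep -E 'eef|contact'; done
```

```text
eef_pos: [0.5874, -0.2502, 0.0849]
contact_force: [-0.9, 0.9, -2.9]
eef_pos: [0.5878, -0.2503, 0.0847]
contact_force: [-1.3, 1.0, 2.2]
eef_pos: [0.5882, -0.2505, 0.0847]
contact_force: [-1.5, 0.7, 6.3]
```

```bash
python3 -m pendant '[{"dx":0,"dy":0,"dz":-0.15,"twist":0},{"dx":0.4,"dy":0,"dz":-0.15,"twist":0},{"dx":0.8,"dy":0,"dz":-0.15,"twist":0},{"dx":1.2,"dy":0,"dz":-0.15,"twist":0},{"dx":1.6,"dy":0,"dz":-0.15,"twist":0},{"dx":2,"dy":0,"dz":-0.15,"twist":0},{"dx":2.4,"dy":0,"dz":-0.15,"twist":0},{"dx":2.8,"dy":0,"dz":-0.15,"twist":0},{"dx":3.2,"dy":0,"dz":-0.15,"twist":0},{"dx":3.6,"dy":0,"dz":-0.15,"twist":0}]'
for i in 1 2 3; do python3 -m pendant '[{"dx":0.3,"dy":0,"dz":0,"twist":0},{"dx":0.6,"dy":0,"dz":0,"twist":0},{"dx":0.9,"dy":0,"dz":0,"twist":0},{"dx":1.2,"dy":0,"dz":0,"twist":0}]'| grep -E 'eef|contact|rot'; done
```

```text
time: 10.1
eef_pos: [0.5515, -0.2492, 0.0847]
tcp_rot: [0.015, 1.0, -0.0, 0.0]
contact_force: [2.2, -0.4, 5.4]
opening: 0.171
finger_force: 118.4
eef_pos: [0.5395, -0.2488, 0.0847]
tcp_rot: [0.015, 1.0, -0.0, 0.0]
contact_force: [2.9, -0.4, 6.4]
eef_pos: [0.5276, -0.2484, 0.0848]
tcp_rot: [0.016, 1.0, -0.0, 0.0]
contact_force: [2.8, -1.1, 5.4]
eef_pos: [0.5156, -0.2481, 0.0847]
tcp_rot: [0.016, 1.0, -0.0, 0.0]
contact_force: [2.3, -1.6, 5.0]
```

```bash
for i in 1 2 3 4; do python3 -m pendant '[{"dx":0.2,"dy":0,"dz":-0.01,"twist":0},{"dx":0.4,"dy":0,"dz":-0.02,"twist":0},{"dx":0.6,"dy":0,"dz":-0.02,"twist":0}]'| grep -E 'eef|contact'; done
python3 - <<'E'
from h import *
s=shot('side'); cv2.imwrite('pics/s3.png',cv2.resize(s['img'][200:330,230:400],(680,520),interpolation=cv2.INTER_CUBIC)[...,::-1])
E
```

```text
eef_pos: [0.5095, -0.2478, 0.0847]
contact_force: [3.4, 0.6, 5.4]
eef_pos: [0.5033, -0.2475, 0.0847]
contact_force: [3.5, -0.6, 5.1]
eef_pos: [0.4971, -0.2472, 0.0847]
contact_force: [2.0, 0.7, 3.8]
eef_pos: [0.491, -0.2469, 0.0847]
contact_force: [1.6, 0.0, 0.5]
```

View pics/s3.png

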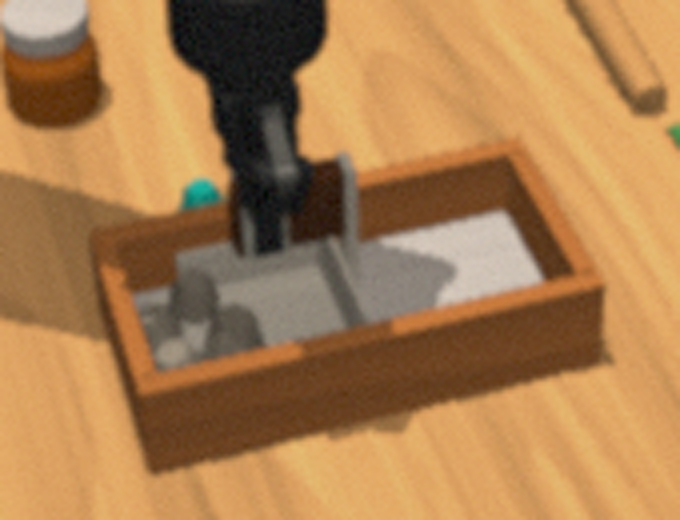

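The side view shows two stones clearly in the pan at about (190,295) and (235,330), and the other two by the wall at (155,320) and (175,350). About 11 mm remain.

```bash
for i in 1 2 3; do python3 -m pendant '[{"dx":0.15,"dy":0,"dz":0.02,"twist":0},{"dx":0.3,"dy":0,"dz":0.02,"twist":0}]'| grep -E 'eef|contact'; done
python3 -m pendant '[{"dx":0.1,"dy":0,"dz":0,"twist":0},{"dx":0.1,"dy":0,"dz":0,"twist":0}]'| grep -E 'eef|contact'
```

```text
eef_pos: [0.4881, -0.2469, 0.0847]
contact_force: [2.2, -0.1, 1.2]
eef_pos: [0.4854, -0.2471, 0.0848]
contact_force: [2.6, -1.3, 2.0]
eef_pos: [0.4824, -0.2469, 0.0847]
contact_force: [2.1, -0.7, 3.4]
eef_pos: [0.4813, -0.2469, 0.0847]
contact_force: [1.4, 0.0, 4.1]
```

```bash
for i in 1 2 3; do python3 -m pendant '[{"dx":0.1,"dy":0,"dz":-0.02,"twist":0},{"dx":0.1,"dy":0,"dz":-0.02,"twist":0}]'| grep -E 'eef|contact'; done
python3 - <<'E'
from h import *
s=shot('side'); cv2.imwrite('pics/s4.png',cv2.resize(s['img'][220:320,240:370],(650,500),interpolation=cv2.INTER_CUBIC)[...,::-1])
E
```

```text
eef_pos: [0.4807, -0.2468, 0.0848]
contact_force: [3.7, 0.5, 2.4]
eef_pos: [0.4803, -0.2468, 0.085]
contact_force: [5.6, 0.7, 0.7]
eef_pos: [0.48, -0.2468, 0.0853]
contact_force: [8.0, 0.9, -0.6]
```

View pics/s4.png

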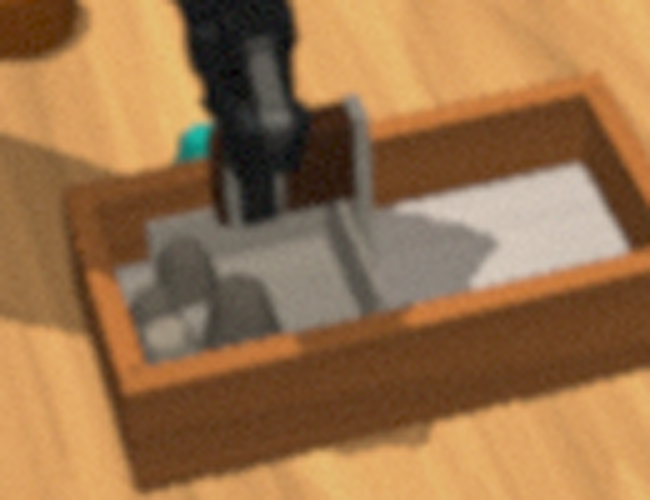

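All four stones sit over the pan near the nose (about (185,265), (240,310), (150,305), (165,335)), with the lip at the wall. I'll back off 2 mm and lift slowly.

```bash
python3 -m pendant '[{"dx":-0.2,"dy":0,"dz":0,"twist":0},{"dx":-0.4,"dy":0,"dz":0,"twist":0},{"dx":-0.4,"dy":0,"dz":-0.2,"twist":0},{"dx":-0.4,"dy":0,"dz":-0.5,"twist":0},{"dx":-0.4,"dy":0,"dz":-0.9,"twist":0},{"dx":-0.4,"dy":0,"dz":-1.3,"twist":0},{"dx":-0.4,"dy":0,"dz":-1.6,"twist":0},{"dx":-0.4,"dy":0,"dz":-1.8,"twist":0},{"dx":-0.4,"dy":0,"dz":-1.8,"twist":0}]'
python3 - <<'E'
from h import *
s=shot('side'); np.savez('s5.npz',W=cloud(s),img=s['img']); cv2.imwrite('pics/s5.png',cv2.resize(s['img'][210:310,230:360],(650,500),interpolation=cv2.INTER_CUBIC)[...,::-1])
E
```

```text
time: 16.08
eef_pos: [0.4825, -0.247, 0.1034]
tcp_rot: [0.015, 1.0, -0.0, 0.0]
contact_force: [-0.6, 0.1, -3.4]
opening: 0.173
finger_force: 117.1
```

View pics/s5.png

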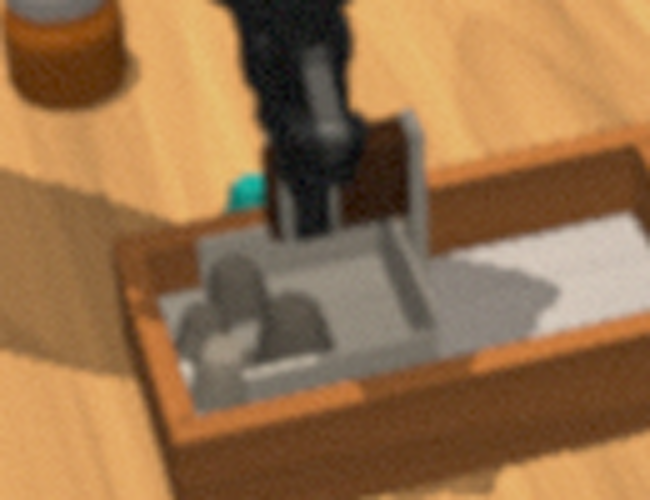

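All four stones have come up in the pan, and the wrist load rose by about 1.4 N. I'll lift above rim height gently.

```bash
python3 -m pendant '[{"dx":0,"dy":0,"dz":-0.5,"twist":0},{"dx":0,"dy":0,"dz":-1.5,"twist":0},{"dx":0,"dy":0,"dz":-2.7,"twist":0},{"dx":0,"dy":0,"dz":-4,"twist":0},{"dx":0,"dy":0,"dz":-5.3,"twist":0},{"dx":0,"dy":0,"dz":-6.6,"twist":0},{"dx":0,"dy":0,"dz":-7.9,"twist":0},{"dx":0,"dy":0,"dz":-9.2,"twist":0},{"dx":0,"dy":0,"dz":-9.9,"twist":0},{"dx":0,"dy":0,"dz":-10,"twist":0}]'
python3 - <<'E'
from h import *
s=shot('side'); W=cloud(s); hsv=cv2.cvtColor(s['img'],cv2.COLOR_RGB2HSV)
m=(W[...,2]>.12)&(W[...,2]<.19)&(abs(W[...,0]-.47)<.08)&(abs(W[...,1]+.247)<.06)&(hsv[...,1]<100)
P=(W[m]-[.4825,-.247,0])*1000
for a in range(-70,60,10):
    q=P[abs(P[:,0]-a)<5]
    if len(q): print(a,len(q),np.percentile(q[:,2],[3,50,97]).round(),np.percentile(q[:,1],[3,97]).round())
tgt([.574,.260,.224],np.radians(88.3))
E
```

```text
time: 17.38
eef_pos: [0.4826, -0.2471, 0.2038]
tcp_rot: [0.015, 1.0, -0.0, 0.0]
contact_force: [0.5, -0.7, -2.4]
opening: 0.169
finger_force: 117.1
-60 53 [136. 139. 152.] [-39.  33.]
-50 184 [137. 153. 166.] [-39.  40.]
-40 155 [137. 157. 167.] [-42.  41.]
-30 202 [138. 155. 166.] [-42.  42.]
-20 229 [138. 158. 169.] [-42.  41.]
-10 189 [137. 158. 170.] [-43.  42.]
0 158 [137. 153. 167.] [-43.  41.]
10 163 [136. 144. 165.] [-44.  40.]
20 185 [136. 140. 165.] [-45.  41.]
30 186 [136. 142. 165.] [-45.  40.]
40 289 [137. 158. 183.] [-44.  39.]
50 12 [162. 180. 188.] [-12.  -7.]
cm [-7.58 50.95 -0.2 ] twist -0.07 tcp [ 0.4824 -0.2469  0.2033] toolx [-1.     0.031 -0.   ] F [ 0.1  1.  -3.5] q6 [-0.66  0.02  1.93  0.    1.19 -2.2 ]
```

```bash
python3 -m pendant '[{"dx":-0.1,"dy":0.6,"dz":0,"twist":0},{"dx":-0.3,"dy":1.8,"dz":0,"twist":0},{"dx":-0.5,"dy":3.4,"dz":0,"twist":0},{"dx":-0.8,"dy":5.2,"dz":0,"twist":0},{"dx":-1,"dy":7,"dz":0,"twist":0},{"dx":-1.3,"dy":9,"dz":0,"twist":0},{"dx":-1.6,"dy":11,"dz":0,"twist":0},{"dx":-1.9,"dy":13,"dz":0,"twist":0},{"dx":-2.2,"dy":15,"dz":0,"twist":0},{"dx":-2.5,"dy":17,"dz":0,"twist":0}]' | grep -E 'eef|cont'
python3 -m pendant '[{"dx":-0.3,"dy":2,"dz":0,"twist":0},{"dx":-0.6,"dy":4,"dz":0,"twist":0},{"dx":-0.9,"dy":6,"dz":0,"twist":0},{"dx":-1.2,"dy":8,"dz":0,"twist":0},{"dx":-1.5,"dy":10,"dz":0,"twist":0},{"dx":-1.8,"dy":12,"dz":0,"twist":0},{"dx":-2.1,"dy":14,"dz":0,"twist":0},{"dx":-2.4,"dy":16,"dz":0,"twist":0},{"dx":-2.7,"dy":18,"dz":0,"twist":0},{"dx":-3,"dy":20,"dz":0,"twist":0}]' | grep -E 'eef|cont'
python3 -m pendant '[{"dx":-0.3,"dy":2,"dz":0,"twist":0},{"dx":-0.6,"dy":4,"dz":0,"twist":0},{"dx":-0.9,"dy":6,"dz":0,"twist":0},{"dx":-1.2,"dy":8,"dz":0,"twist":0},{"dx":-1.5,"dy":10,"dz":0,"twist":0},{"dx":-1.8,"dy":11.8,"dz":0,"twist":0},{"dx":-2,"dy":13.1,"dz":0,"twist":0},{"dx":-2.1,"dy":13.8,"dz":0,"twist":0},{"dx":-2.1,"dy":14,"dz":0,"twist":0},{"dx":-2.1,"dy":14,"dz":0,"twist":0}]' | grep -E 'eef|cont'
python3 - <<'E'
from h import *
st=ctrl.get_state(); tgt([.574,.260,.224],np.radians(88.3))
for n in ('top','side'):
    s=shot(n); W=cloud(s); hsv=cv2.cvtColor(s['img'],cv2.COLOR_RGB2HSV); np.savez(n+'6.npz',W=W,img=s['img'])
    m=(W[...,2]>.12)&(W[...,2]<.19)&(abs(W[...,0]-.565)<.08)&(abs(W[...,1]-.26)<.06)&(hsv[...,1]<100)
    P=(W[m]-[*st['eef_pos'][:2],0])*1000
    for a in range(-70,60,10):
        q=P[abs(P[:,0]-a)<5]
        if len(q): print(n,a,len(q),np.percentile(q[:,2],[3,50,97]).round(),np.percentile(q[:,1],[3,97]).round())
    m=(np.abs(W[...,2]-.095)<.006)&(np.hypot(W[...,0]-.56,W[...,1]-.26)<.08); print('barrel',[np.percentile(W[m][:,i],[1,99]).round(4) for i in (0,1)],m.sum())
E
```

```text
eef_pos: [0.5128, -0.0761, 0.2032]
contact_force: [0.8, 0.2, -3.3]
eef_pos: [0.549, 0.1226, 0.2031]
contact_force: [-0.1, 0.6, -3.2]
eef_pos: [0.5741, 0.2602, 0.203]
contact_force: [-0.1, -0.9, -3.9]
cm [ 0.01 -0.02 -0.23] twist -0.08 tcp [0.5741 0.2602 0.203 ] toolx [-1.     0.031  0.   ] F [-0.1 -0.9 -3.9] q6 [ 0.26  0.21  1.72 -0.    1.21 -1.27]
top -60 70 [137. 141. 160.] [-38.  27.]
top -50 145 [138. 157. 169.] [-35.  29.]
top -40 131 [138. 157. 169.] [-40.  29.]
top -30 130 [138. 150. 168.] [-40.  22.]
top -20 134 [138. 160. 172.] [-40.  24.]
top -10 130 [137. 154. 172.] [-41.  33.]
top 0 70 [138. 149. 171.] [-41.  33.]
top 10 58 [138. 142. 167.] [-41.  -5.]
top 20 54 [137. 141. 168.] [-42. -15.]
top 30 49 [136. 142. 171.] [-42. -15.]
top 40 89 [140. 171. 184.] [-42.   6.]
top 50 3 [160. 168. 171.] [-8. -7.]
barrel [array([0.4966, 0.6104]), array([0.199, 0.305])] 213
side -60 26 [135. 140. 158.] [-41.  41.]
side -50 78 [136. 152. 164.] [-41.  31.]
side -40 68 [136. 156. 166.] [-43.  21.]
side -30 89 [137. 157. 165.] [-43.  43.]
side -20 97 [137. 159. 168.] [-44.  41.]
side -10 86 [137. 159. 170.] [-44.  43.]
side 0 68 [138. 156. 166.] [-45.  43.]
side 10 77 [136. 149. 165.] [-45.  42.]
side 20 81 [135. 148. 164.] [-46.  42.]
side 30 84 [135. 148. 165.] [-46.  43.]
side 40 132 [136. 161. 184.] [-44.  41.]
side 50 7 [168. 179. 189.] [-12.  -4.]
barrel [array([0.4987, 0.6227]), array([0.1939, 0.3102])] 156
```

The scoop is level and centred over the barrel with the stones aboard. I'll descend to just above the rim, soften the grip, then start the pivot.

```bash
python3 -m pendant '[{"dx":0,"dy":0,"dz":0.6,"twist":0},{"dx":0,"dy":0,"dz":1.5,"twist":0},{"dx":0,"dy":0,"dz":2.5,"twist":0},{"dx":0,"dy":0,"dz":3.3,"twist":0},{"dx":0,"dy":0,"dz":3.7,"twist":0},{"dx":0,"dy":0,"dz":3.8,"twist":0},{"dx":0,"dy":0,"dz":3.8,"twist":0}]' | grep -E 'eef|cont'
python3 -m pendant '[{"dx":0,"dy":0,"dz":0,"twist":0},{"dx":0,"dy":0,"dz":0,"twist":0},{"dx":0,"dy":0,"dz":0.15,"twist":0},{"dx":0,"dy":0,"dz":0.3,"twist":0},{"dx":0,"dy":0,"dz":0.3,"twist":0}]' 0 25
python3 -m pendant '[{"dx":0.3,"dy":0,"dz":0.2,"twist":0},{"dx":0.6,"dy":0,"dz":0.35,"twist":0},{"dx":0.6,"dy":0,"dz":0.35,"twist":0}]'
```

```text
eef_pos: [0.5743, 0.2606, 0.1654]
contact_force: [-0.5, 0.0, -4.0]
time: 22.78
eef_pos: [0.5742, 0.2605, 0.1621]
tcp_rot: [0.015, 1.0, -0.0, -0.0]
contact_force: [0.9, 1.2, -3.9]
opening: 0.173
finger_force: 117.3
time: 23.15
eef_pos: [0.5708, 0.2611, 0.1621]
tcp_rot: [0.015, 1.0, 0.001, 0.004]
contact_force: [3.6, 0.0, 5.2]
opening: 0.176
finger_force: 118.4
```

```bash
python3 -m pendant '[{"dx":-0.3,"dy":0,"dz":-0.35,"twist":0},{"dx":-0.6,"dy":0,"dz":-0.45,"twist":0}]' 0 40;  python3 -m pendant '[{"dx":0,"dy":0,"dz":0,"twist":0}]' 15 25
```

```text
time: 23.4
eef_pos: [0.5731, 0.2605, 0.1622]
tcp_rot: [0.015, 1.0, -0.0, -0.001]
contact_force: [-0.2, -0.9, -3.1]
opening: 0.172
finger_force: 117.5
time: 23.52
eef_pos: [0.5737, 0.2604, 0.1621]
tcp_rot: [0.016, 1.0, -0.0, -0.001]
contact_force: [-0.4, 0.7, -2.4]
opening: 0.172
finger_force: 117.5
```

The grip force is not lowered while clamped. I'll set the loaded scoop flat on free bench at about (0.57, 0.09), regrip at 35 N, and return.

```bash
python3 -m pendant '[{"dx":0,"dy":0,"dz":-0.6,"twist":0},{"dx":0,"dy":0,"dz":-1.6,"twist":0},{"dx":0,"dy":0,"dz":-2.5,"twist":0},{"dx":0,"dy":-0.6,"dz":-2.8,"twist":0},{"dx":0,"dy":-1.8,"dz":-2.8,"twist":0},{"dx":0,"dy":-3.4,"dz":-2.8,"twist":0},{"dx":0,"dy":-5.2,"dz":-2.8,"twist":0},{"dx":0,"dy":-7.2,"dz":-2.8,"twist":0},{"dx":0,"dy":-9.2,"dz":-2.8,"twist":0},{"dx":0,"dy":-11.2,"dz":-2.8,"twist":0}]' 0 120| grep -E 'eef|cont'
python3 -m pendant '[{"dx":0,"dy":-2,"dz":0,"twist":0},{"dx":0,"dy":-3.8,"dz":0,"twist":0},{"dx":0,"dy":-5.1,"dz":0.5,"twist":0},{"dx":0,"dy":-5.8,"dz":1.6,"twist":0},{"dx":0,"dy":-6,"dz":3.2,"twist":0},{"dx":0,"dy":-6,"dz":5,"twist":0},{"dx":0,"dy":-6,"dz":7,"twist":0},{"dx":0,"dy":-6,"dz":9,"twist":0},{"dx":0,"dy":-6,"dz":10.5,"twist":0},{"dx":0,"dy":-6,"dz":11,"twist":0}]' | grep -E 'eef|cont'
python3 -m pendant '[{"dx":0,"dy":0,"dz":0,"twist":0},{"dx":0,"dy":0,"dz":0,"twist":0}]'
```

```text
eef_pos: [0.5706, 0.147, 0.1912]
contact_force: [-0.0, -0.8, -3.3]
eef_pos: [0.568, 0.0887, 0.0794]
contact_force: [-0.2, -0.8, -2.9]
time: 26.28
eef_pos: [0.5697, 0.0886, 0.0821]
tcp_rot: [0.015, 1.0, -0.0, 0.001]
contact_force: [-0.8, 0.5, -2.9]
opening: 0.179
finger_force: 117.2
```

```bash
python3 -m pendant '[{"dx":0,"dy":0,"dz":0.4,"twist":0},{"dx":0,"dy":0,"dz":0.8,"twist":0},{"dx":0,"dy":0,"dz":1.1,"twist":0},{"dx":0,"dy":0,"dz":1.3,"twist":0},{"dx":0,"dy":0,"dz":1.3,"twist":0}]' | grep -E 'eef|cont'
for i in 1 2; do python3 -m pendant '[{"dx":0,"dy":0,"dz":0.12,"twist":0},{"dx":0,"dy":0,"dz":0.12,"twist":0}]'| grep -E 'eef|cont'; done
```

```text
eef_pos: [0.5687, 0.0886, 0.0678]
contact_force: [0.4, 0.0, -4.5]
eef_pos: [0.569, 0.0886, 0.067]
contact_force: [0.6, -0.4, -3.5]
eef_pos: [0.5693, 0.0886, 0.0669]
contact_force: [-2.0, -0.2, 4.1]
```

```bash
python3 -m pendant '[{"dx":0,"dy":0,"dz":-0.1,"twist":0},{"dx":0,"dy":0,"dz":-0.1,"twist":0}]' | grep -E 'eef|cont'
python3 -m pendant '[{"dx":0,"dy":0,"dz":0,"twist":0},{"dx":0,"dy":0,"dz":0,"twist":0},{"dx":0.15,"dy":0,"dz":0,"twist":0},{"dx":0.3,"dy":0,"dz":0,"twist":0},{"dx":0.3,"dy":0,"dz":0,"twist":0}]' 28 35
python3 -m pendant '[{"dx":0,"dy":0,"dz":0,"twist":0},{"dx":0,"dy":0,"dz":0,"twist":0},{"dx":0,"dy":0,"dz":0,"twist":0},{"dx":0,"dy":0,"dz":0,"twist":0}]' 0 35
```

```text
eef_pos: [0.5693, 0.0886, 0.0669]
contact_force: [-1.5, 0.1, 1.1]
time: 28.28
eef_pos: [0.5657, 0.0887, 0.0667]
tcp_rot: [0.015, 1.0, 0.0, -0.0]
contact_force: [0.3, -1.1, 0.2]
opening: 0.279
finger_force: 0.0
time: 28.78
eef_pos: [0.5659, 0.0886, 0.0668]
tcp_rot: [0.015, 1.0, -0.0, 0.0]
contact_force: [-0.5, -1.0, 0.7]
opening: 0.18
finger_force: 35.1
```

```bash
python3 -m pendant '[{"dx":0,"dy":0,"dz":-0.5,"twist":0},{"dx":0,"dy":0,"dz":-1.5,"twist":0},{"dx":0,"dy":0,"dz":-2.8,"twist":0},{"dx":0,"dy":0,"dz":-4.3,"twist":0},{"dx":0,"dy":0,"dz":-6,"twist":0},{"dx":0,"dy":0,"dz":-7.7,"twist":0},{"dx":0,"dy":0,"dz":-9.4,"twist":0},{"dx":0,"dy":0,"dz":-11,"twist":0},{"dx":0,"dy":0,"dz":-12.2,"twist":0},{"dx":0,"dy":0,"dz":-12.8,"twist":0}]' | grep -E 'eef|cont|force'
python3 -m pendant '[{"dx":0,"dy":0.6,"dz":0,"twist":0},{"dx":-0.1,"dy":1.8,"dz":0,"twist":0},{"dx":-0.2,"dy":3.4,"dz":0,"twist":0},{"dx":-0.2,"dy":5.2,"dz":0,"twist":0},{"dx":-0.3,"dy":7.2,"dz":0,"twist":0},{"dx":-0.4,"dy":9.2,"dz":0,"twist":0},{"dx":-0.4,"dy":11.2,"dz":0,"twist":0},{"dx":-0.4,"dy":13.2,"dz":0,"twist":0},{"dx":-0.4,"dy":15,"dz":0,"twist":0},{"dx":-0.4,"dy":16.4,"dz":0,"twist":0}]' | grep -E 'eef|cont|force'
python3 -m pendant '[{"dx":0,"dy":0.6,"dz":0,"twist":0},{"dx":0,"dy":0.8,"dz":0,"twist":0},{"dx":0,"dy":0.8,"dz":0,"twist":0}]'
python3 - <<'E'
from h import *
st=ctrl.get_state(); tgt([.574,.260,.1815],np.radians(88.3))
s=shot('side'); W=cloud(s); hsv=cv2.cvtColor(s['img'],cv2.COLOR_RGB2HSV)
m=(W[...,2]>.105)&(W[...,2]<.19)&(abs(W[...,0]-.565)<.08)&(abs(W[...,1]-.26)<.06)&(hsv[...,1]<100)
P=(W[m]-[*st['eef_pos'][:2],0])*1000
for a in range(-70,60,20):
        q=P[abs(P[:,0]-a)<5]
        if len(q): print(a,len(q),np.percentile(q[:,2],[3,50,97]).round(),np.percentile(q[:,1],[3,97]).round())
E
```

```text
eef_pos: [0.5661, 0.0887, 0.1957]
contact_force: [-0.1, 0.3, -3.6]
finger_force: 34.6
eef_pos: [0.5749, 0.2537, 0.1947]
contact_force: [-0.7, 0.3, -3.3]
finger_force: 34.5
time: 31.65
eef_pos: [0.5752, 0.2602, 0.1947]
tcp_rot: [0.016, 1.0, -0.0, -0.0]
contact_force: [0.1, -1.1, -3.1]
opening: 0.183
finger_force: 34.5
cm [ 0.12 -0.02  3.19] twist -0.09 tcp [0.5752 0.2602 0.1947] toolx [-1.     0.031  0.   ] F [ 0.1 -1.1 -3.1] q6 [ 0.26  0.22  1.72 -0.    1.2  -1.28]
-50 81 [127. 139. 156.] [-41.  36.]
-30 76 [129. 147. 158.] [-44.  44.]
-10 91 [128. 150. 160.] [-44.  42.]
10 66 [128. 145. 157.] [-46.  42.]
30 77 [128. 138. 156.] [-47.  42.]
50 27 [164. 176. 188.] [-13.  20.]
```

```bash
python3 -m pendant '[{"dx":0,"dy":0,"dz":0.8,"twist":0},{"dx":0,"dy":0,"dz":1.8,"twist":0},{"dx":0,"dy":0,"dz":2.7,"twist":0},{"dx":0,"dy":0,"dz":3.1,"twist":0},{"dx":0,"dy":0,"dz":3.3,"twist":0},{"dx":0.3,"dy":0,"dz":3.5,"twist":0},{"dx":0.6,"dy":0,"dz":3.7,"twist":0},{"dx":1,"dy":0,"dz":3.9,"twist":0},{"dx":1,"dy":0,"dz":3.9,"twist":0}]'
python3 - <<'E'
from h import *
st=ctrl.get_state()
s=shot('side'); W=cloud(s); hsv=cv2.cvtColor(s['img'],cv2.COLOR_RGB2HSV)
m=(W[...,2]>.06)&(W[...,2]<.19)&(abs(W[...,0]-.565)<.08)&(W[...,1]<.225)&(W[...,1]>.21)&(hsv[...,1]<100)
P=(W[m]-[*st['eef_pos'][:2],0])*1000
for a in range(-70,80,10):
        q=P[abs(P[:,0]-a)<5]
        if len(q): print(a,len(q),np.percentile(q[:,2],[3,50,97]).round())
m=(np.abs(W[...,2]-.095)<.006)&(np.hypot(W[...,0]-.56,W[...,1]-.26)<.08)&(hsv[...,2]<90); print('barrel',[np.percentile(W[m][:,i],[1,99]).round(4) for i in (0,1)],m.sum())
E
```

```text
time: 32.83
eef_pos: [0.5688, 0.2617, 0.1617]
tcp_rot: [0.016, 1.0, 0.002, 0.005]
contact_force: [2.5, 0.3, 10.6]
opening: 0.183
finger_force: 36.5
-60 26 [61. 78. 93.]
-50 46 [ 62.  83. 116.]
-40 15 [ 68.  98. 111.]
-30 35 [ 93. 109. 123.]
-20 37 [ 94. 112. 122.]
-10 36 [ 95. 109. 125.]
0 35 [ 95. 109. 123.]
10 35 [ 95. 109. 123.]
20 38 [ 92. 110. 122.]
30 54 [ 62. 100. 123.]
40 65 [ 64. 102. 135.]
50 1 [70. 70. 70.]
barrel [array([0.4997, 0.6156]), array([0.194 , 0.2873])] 116
```

No pivot: the nose corners also rest on the far rim. I'll rise, pull back 15 mm so the nose falls inside the mouth, and press again.

```bash
python3 -m pendant '[{"dx":0,"dy":0,"dz":-0.5,"twist":0},{"dx":-0.2,"dy":0,"dz":-1.0,"twist":0},{"dx":-0.7,"dy":0,"dz":-1.0,"twist":0},{"dx":-1.2,"dy":0,"dz":-1.0,"twist":0},{"dx":-1.5,"dy":0,"dz":-0.9,"twist":0},{"dx":-1.5,"dy":0,"dz":-0.6,"twist":0},{"dx":-1.4,"dy":0,"dz":-0.3,"twist":0},{"dx":-1.3,"dy":0,"dz":0,"twist":0},{"dx":-1.1,"dy":0,"dz":0.2,"twist":0},{"dx":-1.1,"dy":0,"dz":0.2,"twist":0}]'
cat > chk.py <<'E'
from h import *
st=ctrl.get_state()
s=shot('side'); W=cloud(s); hsv=cv2.cvtColor(s['img'],cv2.COLOR_RGB2HSV)
m=(W[...,2]>.06)&(W[...,2]<.22)&(abs(W[...,0]-.575)<.1)&(W[...,1]<.227)&(W[...,1]>.207)&(hsv[...,1]<100)
P=(W[m]-[*st['eef_pos'][:2],0])*1000
for a in range(-40,100,10):
        q=P[abs(P[:,0]-a)<5]
        if len(q)>4: print(a,len(q),np.percentile(q[:,2],[3,50,97]).round())
m=(np.abs(W[...,2]-.095)<.006)&(np.hypot(W[...,0]-.56,W[...,1]-.26)<.08)&(hsv[...,2]<90); print('barrel',[np.percentile(W[m][:,i],[1,99]).round(4) for i in (0,1)],m.sum())
E
python3 chk.py
```

```text
time: 34.12
eef_pos: [0.5798, 0.2604, 0.1613]
tcp_rot: [0.015, 1.0, 0.0, 0.005]
contact_force: [-3.8, -3.4, 16.4]
opening: 0.185
finger_force: 37.3
-40 29 [ 95. 107. 123.]
-30 38 [ 93. 109. 123.]
-20 38 [ 93. 110. 212.]
-10 50 [ 95. 113. 216.]
0 52 [ 96. 117. 217.]
10 49 [ 76. 109. 213.]
20 65 [ 63.  95. 123.]
30 62 [ 61.  99. 122.]
40 39 [ 96. 114. 134.]
barrel [array([0.4996, 0.6074]), array([0.1949, 0.3013])] 119
```

```bash
python3 -c "
from h import *
s=ctrl.get_state();print(s['wrist_torque'],s['contact_force'])"; python3 -m pendant '[{"dx":0,"dy":0,"dz":0.2,"twist":0},{"dx":0.1,"dy":0,"dz":0.4,"twist":0},{"dx":0.1,"dy":0,"dz":0.4,"twist":0}]'; python3 -c "
from h import *
s=ctrl.get_state();print(s['wrist_torque'],s['contact_force'])"; python3 chk.py
```

```text
[-0.7677582   0.34078405 -0.03956666] [-3.87978167 -4.29378876 17.40930872]
time: 34.55
eef_pos: [0.5803, 0.2607, 0.1612]
tcp_rot: [0.015, 1.0, 0.0, 0.007]
contact_force: [-7.9, -5.2, 25.9]
opening: 0.182
finger_force: 38.7
[-1.1264059   0.71734044 -0.07965951] [-7.8516378  -5.22053374 25.94399004]
-40 30 [ 91. 103. 119.]
-30 41 [ 94. 109. 124.]
-20 37 [ 95. 112. 209.]
-10 50 [ 93. 113. 215.]
0 49 [ 94. 116. 217.]
10 49 [ 63. 107. 213.]
20 63 [ 63.  98. 122.]
30 64 [ 64. 100. 122.]
40 40 [ 96. 114. 136.]
barrel [array([0.4995, 0.6073]), array([0.1946, 0.3078])] 121
```

Forces show the pivot is self-locking: rim friction cancels the lever. I'll start farther back and drag forward while pressing lightly, so friction helps instead.

```bash
python3 -m pendant '[{"dx":0,"dy":0,"dz":-0.8,"twist":0},{"dx":-0.3,"dy":0,"dz":-1.6,"twist":0},{"dx":-0.8,"dy":0,"dz":-1.7,"twist":0},{"dx":-1.3,"dy":0,"dz":-1.7,"twist":0},{"dx":-1.5,"dy":0,"dz":-1.5,"twist":0},{"dx":-1.5,"dy":0,"dz":-1.3,"twist":0},{"dx":-1.3,"dy":0,"dz":-1.05,"twist":0},{"dx":-0.9,"dy":0,"dz":-0.9,"twist":0},{"dx":-0.5,"dy":0,"dz":-0.75,"twist":0},{"dx":-0.1,"dy":0,"dz":-0.6,"twist":0}]'; python3 chk.py
```

```text
time: 35.85
eef_pos: [0.5779, 0.2608, 0.1586]
tcp_rot: [0.015, 1.0, 0.001, 0.003]
contact_force: [1.5, -0.9, 6.5]
opening: 0.187
finger_force: 36.0
-40 22 [ 88.  96. 111.]
-30 35 [ 87. 100. 118.]
-20 37 [ 90. 101. 120.]
-10 52 [ 93. 113. 217.]
0 51 [ 91. 112. 213.]
10 52 [ 76. 111. 218.]
20 62 [ 64.  98. 121.]
30 59 [ 68.  99. 125.]
40 40 [ 69. 110. 124.]
50 31 [ 97. 118. 139.]
barrel [array([0.5   , 0.6095]), array([0.195 , 0.3182])] 148
```

The pivot works and the barrel has not moved. Continuing.

```bash
python3 -m pendant '[{"dx":0.4,"dy":0,"dz":0.15,"twist":0},{"dx":0.8,"dy":0,"dz":0.3,"twist":0},{"dx":1.2,"dy":0,"dz":0.5,"twist":0},{"dx":1.6,"dy":0,"dz":0.7,"twist":0},{"dx":2,"dy":0,"dz":0.9,"twist":0},{"dx":2.2,"dy":0,"dz":1,"twist":0}]'; python3 chk.py
```

```text
time: 36.65
eef_pos: [0.5548, 0.2619, 0.1478]
tcp_rot: [0.015, 1.0, 0.001, 0.002]
contact_force: [0.7, -0.5, 4.0]
opening: 0.184
finger_force: 35.7
-40 50 [62. 77. 95.]
-30 37 [64. 82. 95.]
-20 17 [ 65.  90. 203.]
-10 39 [ 87. 195. 218.]
0 56 [ 84. 106. 219.]
10 44 [ 87. 102. 213.]
20 40 [ 83. 101. 115.]
30 42 [ 86. 103. 119.]
40 54 [ 68.  99. 122.]
50 69 [ 65. 100. 125.]
60 53 [ 68. 107. 138.]
70 6 [103. 109. 115.]
barrel [array([0.4999, 0.6104]), array([0.1959, 0.315 ])] 195
```

```bash
python3 -m pendant '[{"dx":0.4,"dy":0,"dz":0.3,"twist":0},{"dx":0.8,"dy":0,"dz":0.6,"twist":0},{"dx":1.2,"dy":0,"dz":0.9,"twist":0},{"dx":1.5,"dy":0,"dz":1.2,"twist":0},{"dx":1.7,"dy":0,"dz":1.35,"twist":0},{"dx":1.7,"dy":0,"dz":1.35,"twist":0},{"dx":1.7,"dy":0,"dz":1.35,"twist":0},{"dx":1.7,"dy":0,"dz":1.35,"twist":0}]'; python3 - <<'E'
from h import *
tgt([.56,.26,.2],np.radians(88))
a=shot('top')['img'][150:270,120:270]; s=shot('side')['img'][90:210,200:350]
cv2.imwrite('pics/d1.png',np.hstack([cv2.resize(a,(400,320),interpolation=cv2.INTER_CUBIC),cv2.resize(s,(400,320),interpolation=cv2.INTER_CUBIC)])[...,::-1])
E
```

```text
time: 37.7
eef_pos: [0.5366, 0.2622, 0.1327]
tcp_rot: [0.015, 1.0, 0.0, -0.0]
contact_force: [-1.5, 0.2, 5.7]
opening: 0.181
finger_force: 35.8
cm [-2.34 -0.14 -4.86] twist 0.24 tcp [0.5366 0.2622 0.1327] toolx [-1.     0.031  0.001] F [-1.5  0.2  5.7] q6 [ 0.28  0.22  1.85  0.    1.07 -1.26]
```

View pics/d1.png

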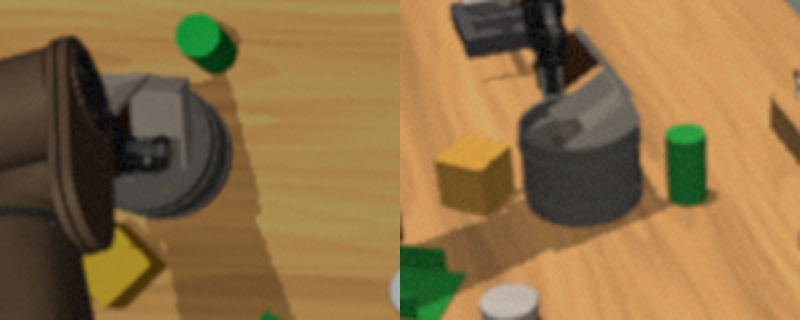

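The scoop is tilted about 40° into the barrel (side view (590,95)), one stone shows at (565,130), and the barrel is undisturbed. I'll ease the nose up in steps with small shakes and read the weight.

```bash
python3 -m pendant '[{"dx":0,"dy":0,"dz":-0.5,"twist":0},{"dx":-0.5,"dy":0,"dz":-1,"twist":0},{"dx":0,"dy":0,"dz":-1,"twist":0},{"dx":-0.6,"dy":0,"dz":-1.6,"twist":0},{"dx":0,"dy":0,"dz":-1.6,"twist":0},{"dx":-0.6,"dy":0,"dz":-2,"twist":0},{"dx":-0.6,"dy":0,"dz":-2,"twist":0},{"dx":-0.6,"dy":0,"dz":-2,"twist":0}]'; python3 - <<'E'
from h import *
st=ctrl.get_state()
for i in range(3): shot('top'); print(ctrl.get_state()['contact_force'])
t=shot('side'); W=cloud(t); s=t['img']; cv2.imwrite('pics/d2s.png',s[...,::-1]); cv2.imwrite('pics/d2t.png',shot('top')['img'][...,::-1])
hsv=cv2.cvtColor(s,cv2.COLOR_RGB2HSV)
m=(abs(W[...,0]-.57)<.09)&(abs(W[...,1]-.26)<.06)&(W[...,2]>.1)&(W[...,2]<.2)
# plane of pan: show heights along x at centre strip
P=W[m&(abs(W[...,1]-.26)<.03)&(hsv[...,1]<100)]
for a in np.arange(.52,.66,.01):
    q=P[abs(P[:,0]-a)<.005,2]
    if len(q)>3: print(a.round(2),len(q),np.percentile(q,[5,25,50,75,95]).round(3))
E
```

```text
time: 38.8
eef_pos: [0.5429, 0.2614, 0.1521]
tcp_rot: [0.015, 1.0, -0.0, -0.0]
contact_force: [-0.3, 0.0, -2.4]
opening: 0.182
finger_force: 35.8
[-0.02705483  0.15474533 -1.83775732]
[ 0.99657079  0.3958956  -3.0090112 ]
[-0.71554341 -1.27068573 -2.25577726]
0.53 24 [0.158 0.166 0.173 0.182 0.188]
0.54 41 [0.161 0.166 0.174 0.181 0.187]
0.55 29 [0.156 0.161 0.167 0.177 0.186]
0.56 6 [0.171 0.171 0.174 0.177 0.18 ]
0.58 5 [0.101 0.102 0.194 0.197 0.198]
0.59 32 [0.101 0.103 0.143 0.189 0.196]
0.6 37 [0.106 0.109 0.158 0.173 0.181]
0.61 35 [0.113 0.116 0.15  0.157 0.166]
0.62 27 [0.118 0.125 0.138 0.145 0.15 ]
```

```bash
python3 -m pendant '[{"dx":0.2,"dy":0,"dz":-0.8,"twist":0},{"dx":-0.6,"dy":0,"dz":-1.2,"twist":0},{"dx":0.2,"dy":0,"dz":-1.2,"twist":0},{"dx":-0.6,"dy":0,"dz":-2,"twist":0},{"dx":-0.6,"dy":0,"dz":-4,"twist":0},{"dx":-0.6,"dy":0,"dz":-6,"twist":0},{"dx":-0.6,"dy":0,"dz":-7,"twist":0},{"dx":-0.6,"dy":0,"dz":-7,"twist":0}]' | grep -E 'eef|cont'; 
python3 -m pendant '[{"dx":0,"dy":-2,"dz":0,"twist":0},{"dx":0,"dy":-5,"dz":0,"twist":0},{"dx":0,"dy":-8,"dz":0,"twist":0},{"dx":0,"dy":-11,"dz":0,"twist":0},{"dx":0,"dy":-14,"dz":0,"twist":0},{"dx":0,"dy":-17,"dz":0,"twist":0},{"dx":0,"dy":-20,"dz":0,"twist":0},{"dx":0,"dy":-23,"dz":0,"twist":0},{"dx":0,"dy":-25.5,"dz":0,"twist":0},{"dx":0,"dy":-26.7,"dz":0,"twist":0}]' | grep -E 'eef|cont'
python3 - <<'E'
from h import *
F=[]
for i in range(4): shot('top'); F.append(ctrl.get_state()['contact_force'])
print(np.mean(F,0))
t=shot('top'); W=cloud(t); a=t['img'][165:245,137:217]; sd=shot('side'); s=sd['img'][120:260,180:340]; b=t['img'][165:275,345:411]
m=(np.hypot(W[...,0]-.56,W[...,1]-.26)<.05); print('barrel inside z',np.percentile(W[m][:,2],[2,25,50,75,98]).round(3))
m=(np.abs(W[...,2]-.095)<.006)&(np.hypot(W[...,0]-.56,W[...,1]-.26)<.08); print([np.percentile(W[m][:,i],[1,99]).round(4) for i in (0,1)])
r=lambda i,w:cv2.resize(i,(w,360),interpolation=cv2.INTER_CUBIC)
cv2.imwrite('pics/e1.png',np.hstack([r(np.clip(a.astype(int)*2,0,255).astype(np.uint8),300),r(b,160),r(s,330)])[...,::-1])
E
```

```text
eef_pos: [0.5498, 0.2615, 0.2241]
contact_force: [0.3, 0.4, -2.2]
eef_pos: [0.54, -0.0073, 0.2212]
contact_force: [-0.4, -0.3, -2.8]
[ 0.21342932 -0.31253369 -1.81748791]
barrel inside z [0.073 0.076 0.077 0.079 0.082]
[array([0.4983, 0.6227]), array([0.1993, 0.3239])]
```

View pics/e1.png

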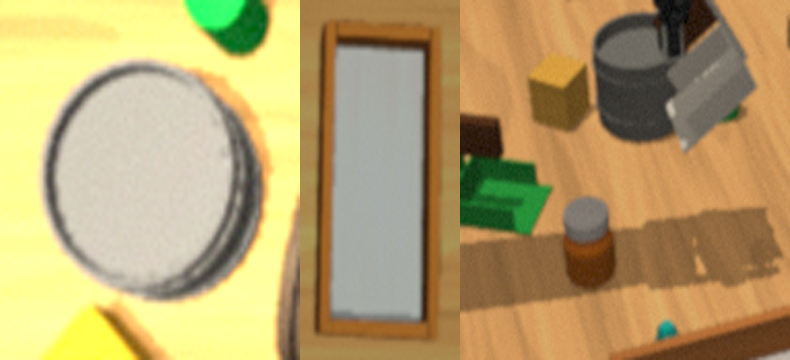

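The tray is empty, the barrel is where it was, and the wrist load is back to empty. The stones lie under the grey filling in the barrel, which was at the same level in the first image, and none is on the bench. Next I lower the tilted scoop, nose just off the bench.

```bash
python3 -m pendant '[{"dx":0.5,"dy":0,"dz":1,"twist":0},{"dx":1.2,"dy":0,"dz":3,"twist":0},{"dx":2,"dy":0,"dz":5.5,"twist":0},{"dx":2.5,"dy":0,"dz":8,"twist":0},{"dx":2.5,"dy":0,"dz":10.5,"twist":0},{"dx":2.5,"dy":0,"dz":12,"twist":0},{"dx":2.5,"dy":0,"dz":12.6,"twist":0},{"dx":2.5,"dy":0,"dz":12.6,"twist":0}]' | grep -E 'eef|cont'
for i in 1 2 3; do python3 -m pendant '[{"dx":0,"dy":0,"dz":0.2,"twist":0},{"dx":0,"dy":0,"dz":0.4,"twist":0},{"dx":0,"dy":0,"dz":0.4,"twist":0}]' | grep -E 'eef|cont'; done
python3 - <<'E'
from h import *
W0=np.load('top0.npz')['W']; W=cloud(shot('top')); d=W[...,2]-W0[...,2]
m=((d>.010)&(W[...,2]<.06)&(W[...,2]>.01)).astype(np.uint8); m=cv2.morphologyEx(m,cv2.MORPH_OPEN,np.ones((3,3),np.uint8))
n,l,s,c=cv2.connectedComponentsWithStats(m)
for i in range(1,n): print(c[i].round(),s[i],np.nanmean(W[l==i],0).round(3))
E
```

```text
eef_pos: [0.5161, -0.0047, 0.0963]
contact_force: [-0.6, 0.5, -1.0]
eef_pos: [0.516, -0.0048, 0.0924]
contact_force: [-0.1, -0.1, -2.4]
eef_pos: [0.5157, -0.0048, 0.0879]
contact_force: [-0.1, 0.8, -1.6]
eef_pos: [0.5157, -0.0048, 0.0839]
contact_force: [-0.9, 1.0, -2.1]
```

No stray objects on the bench. Now I press and drag backwards to lay the scoop flat.

```bash
python3 -m pendant '[{"dx":0,"dy":0,"dz":0.15,"twist":0},{"dx":-0.3,"dy":0,"dz":0.3,"twist":0},{"dx":-0.7,"dy":0,"dz":0.4,"twist":0},{"dx":-1.2,"dy":0,"dz":0.4,"twist":0},{"dx":-1.7,"dy":0,"dz":0.4,"twist":0},{"dx":-2.2,"dy":0,"dz":0.4,"twist":0}]' | grep -E 'eef|cont'
python3 - <<'E'
from h import *
st=ctrl.get_state(); W=cloud(shot('side')); x0,y0=st['eef_pos'][:2]
for a in np.arange(-.06,.12,.01):
    m=(abs(W[...,0]-x0-a)<.005)&(W[...,1]<y0-.03)&(W[...,1]>y0-.05)&(W[...,2]>.004)&(W[...,2]<.15)
    if m.sum()>3: print(round(a,2),m.sum(),np.percentile(W[m][:,2],[5,50,95]).round(3))
E
```

```text
eef_pos: [0.5384, -0.0055, 0.0803]
contact_force: [0.6, 0.7, -2.0]
-0.01 24 [0.127 0.136 0.145]
0.0 31 [0.006 0.129 0.143]
0.01 56 [0.007 0.03  0.14 ]
0.02 53 [0.012 0.031 0.047]
0.03 50 [0.02  0.038 0.055]
0.04 51 [0.025 0.045 0.059]
0.05 49 [0.031 0.05  0.066]
0.06 59 [0.039 0.058 0.086]
0.07 48 [0.045 0.06  0.076]
0.08 14 [0.049 0.054 0.062]
```

```bash
for i in 1 2; do python3 -m pendant '[{"dx":0,"dy":0,"dz":0.15,"twist":0},{"dx":0,"dy":0,"dz":0.3,"twist":0}]' | grep -E 'eef|cont'; done
python3 -m pendant '[{"dx":-0.4,"dy":0,"dz":0.15,"twist":0},{"dx":-0.8,"dy":0,"dz":0.25,"twist":0},{"dx":-1.2,"dy":0,"dz":0.25,"twist":0},{"dx":-1.6,"dy":0,"dz":0.25,"twist":0}]' | grep -E 'eef|cont'
```

```text
eef_pos: [0.539, -0.0056, 0.0794]
contact_force: [-2.7, 0.1, 12.5]
eef_pos: [0.5409, -0.0057, 0.0792]
contact_force: [-4.4, 1.8, 19.8]
eef_pos: [0.5571, -0.0062, 0.0763]
contact_force: [-0.7, 1.0, 11.4]
```

```bash
cat > sl.py <<'E'
from h import *
st=ctrl.get_state(); W=cloud(shot('side')); x0,y0=st['eef_pos'][:2]; L=[]
for a in np.arange(-.07,.12,.01):
    m=(abs(W[...,0]-x0-a)<.005)&(W[...,1]<y0-.03)&(W[...,1]>y0-.05)&(W[...,2]>.004)&(W[...,2]<.1)
    if m.sum()>8: L.append((round(a,2),*np.percentile(W[m][:,2],[5,95]).round(3)))
print(L)
E
python3 sl.py; python3 -m pendant '[{"dx":-0.5,"dy":0,"dz":0.15,"twist":0},{"dx":-1,"dy":0,"dz":0.3,"twist":0},{"dx":-1.5,"dy":0,"dz":0.45,"twist":0},{"dx":-2,"dy":0,"dz":0.6,"twist":0}]' | grep -E 'eef|cont'; python3 sl.py
```

```text
[(np.float64(-0.01), np.float64(0.004), np.float64(0.034)), (np.float64(0.0), np.float64(0.007), np.float64(0.04)), (np.float64(0.01), np.float64(0.012), np.float64(0.041)), (np.float64(0.02), np.float64(0.016), np.float64(0.044)), (np.float64(0.03), np.float64(0.018), np.float64(0.05)), (np.float64(0.04), np.float64(0.024), np.float64(0.053)), (np.float64(0.05), np.float64(0.027), np.float64(0.056)), (np.float64(0.06), np.float64(0.029), np.float64(0.072)), (np.float64(0.07), np.float64(0.032), np.float64(0.048))]
eef_pos: [0.5769, -0.0068, 0.0695]
contact_force: [0.2, 0.4, 8.9]
[(np.float64(-0.02), np.float64(0.005), np.float64(0.033)), (np.float64(-0.01), np.float64(0.006), np.float64(0.034)), (np.float64(0.0), np.float64(0.007), np.float64(0.036)), (np.float64(0.01), np.float64(0.007), np.float64(0.037)), (np.float64(0.02), np.float64(0.009), np.float64(0.037)), (np.float64(0.03), np.float64(0.012), np.float64(0.041)), (np.float64(0.04), np.float64(0.013), np.float64(0.041)), (np.float64(0.05), np.float64(0.016), np.float64(0.055))]
```

```bash
python3 -m pendant '[{"dx":-0.4,"dy":0,"dz":0.15,"twist":0},{"dx":-0.8,"dy":0,"dz":0.35,"twist":0},{"dx":-1.2,"dy":0,"dz":0.5,"twist":0},{"dx":-1.2,"dy":0,"dz":0.5,"twist":0}]' | grep -E 'time|eef|cont'; python3 sl.py
```

```text
time: 46.68
eef_pos: [0.5883, -0.0071, 0.0634]
contact_force: [0.9, 0.6, 6.3]
[(np.float64(-0.03), np.float64(0.007), np.float64(0.03)), (np.float64(-0.02), np.float64(0.005), np.float64(0.029)), (np.float64(-0.01), np.float64(0.005), np.float64(0.029)), (np.float64(0.0), np.float64(0.005), np.float64(0.029)), (np.float64(0.01), np.float64(0.007), np.float64(0.03)), (np.float64(0.02), np.float64(0.006), np.float64(0.031)), (np.float64(0.03), np.float64(0.007), np.float64(0.03)), (np.float64(0.04), np.float64(0.005), np.float64(0.039)), (np.float64(0.05), np.float64(0.006), np.float64(0.044))]
```

Flat on the bench. I release gently and retreat straight up.

```bash
python3 -m pendant '[{"dx":0,"dy":0,"dz":-0.15,"twist":0},{"dx":0,"dy":0,"dz":-0.2,"twist":0}]' | grep -E 'eef|cont'
python3 -m pendant '[{"dx":0,"dy":0,"dz":0,"twist":0},{"dx":0,"dy":0,"dz":0,"twist":0},{"dx":0,"dy":0,"dz":0,"twist":0},{"dx":0,"dy":0,"dz":-1,"twist":0},{"dx":0,"dy":0,"dz":-3,"twist":0},{"dx":0,"dy":0,"dz":-6,"twist":0},{"dx":0,"dy":0,"dz":-10,"twist":0},{"dx":0,"dy":0,"dz":-14,"twist":0},{"dx":0,"dy":0,"dz":-15,"twist":0}]' 50
python3 sl.py
python3 - <<'E'
from h import *
for n in ('top','side'):
    W0=np.load(n+'0.npz')['W']; c=shot(n); W=cloud(c); cv2.imwrite('pics/f_'+n+'.png',c['img'][...,::-1])
    for nm,x,y,z in [('barrel',.56,.26,.095),('wax',.662,.211,.082),('dap',.449,.293,.061),('jar',.428,.006,.071)]:
        f=lambda V:(lambda m:[V[m][:,:2].mean(0).round(3),m.sum()])((abs(V[...,2]-z)<.006)&(np.hypot(V[...,0]-x,V[...,1]-y)<.075))
        print(n,nm,f(W0),f(W))
    if n=='top':
        m=(abs(W[...,2]-.106)<.005)&(np.hypot(W[...,0]-.59,W[...,1])<.06); print('grip',W[m].mean(0),m.sum())
E
```

```text
eef_pos: [0.5867, -0.0071, 0.0635]
contact_force: [2.1, 1.0, 1.8]
time: 48.1
eef_pos: [0.588, -0.0073, 0.2183]
tcp_rot: [0.015, 1.0, -0.001, 0.004]
contact_force: [0.8, 0.2, 0.2]
opening: 0.501
finger_force: 0.0
[(np.float64(-0.03), np.float64(0.005), np.float64(0.029)), (np.float64(-0.02), np.float64(0.007), np.float64(0.028)), (np.float64(-0.01), np.float64(0.005), np.float64(0.029)), (np.float64(0.0), np.float64(0.005), np.float64(0.029)), (np.float64(0.01), np.float64(0.005), np.float64(0.029)), (np.float64(0.02), np.float64(0.005), np.float64(0.028)), (np.float64(0.03), np.float64(0.006), np.float64(0.029)), (np.float64(0.04), np.float64(0.006), np.float64(0.04))]
top barrel [array([0.56 , 0.264]), np.int64(400)] [array([0.56 , 0.263]), np.int64(391)]
top wax [array([0.644, 0.227]), np.int64(367)] [array([0.644, 0.228]), np.int64(364)]
top dap [array([0.451, 0.298]), np.int64(564)] [array([0.451, 0.298]), np.int64(560)]
top jar [array([0.429, 0.006]), np.int64(368)] [array([ 0.428, -0.001]), np.int64(237)]
grip [ 0.59192217 -0.00454614  0.10777103] 11
side barrel [array([0.559, 0.257]), np.int64(213)] [array([0.56 , 0.257]), np.int64(228)]
side wax [array([0.648, 0.22 ]), np.int64(138)] [array([0.631, 0.222]), np.int64(66)]
side dap [array([0.453, 0.293]), np.int64(247)] [array([0.453, 0.293]), np.int64(245)]
side jar [array([0.429, 0.003]), np.int64(241)] [array([0.43 , 0.004]), np.int64(240)]
```

```bash
python3 -c "
from plant import ctrl
print(ctrl.sign_off())"
```

```text
the job is handed in; nothing more can be done
None
```

The job is handed in: the stones went from the tray into the barrel, and the scoop stands flat and released on the bench. The stones are hidden under the barrel's grey filling, so I inferred they are there from the empty tray, an empty-scoop wrist load and no new objects on the bench.

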